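# Lid each clay tea caddy with the lid that fits

## Robot

A 7-joint arm with a two-finger parallel gripper is mounted at the origin on a cart in front of the work surface, level with it; the furniture and walls round the work are solid. World frame = base frame: x ahead of the robot, y to its left, z up, the work surface at z = 0. Lengths are in mm, angles in rad, forces in N, time in s.
With the tool pointing down it reaches from about 425 to 875 mm from the base axis. Payload 8.4 kg.
Tool frame: the origin (TCP) lies on the centre line of the jaws, within the pads' length; the fingertips stand 17 mm ahead of it and the grasp point (between the pads) lies 2 mm behind it; z points along the fingers, y is the line along which they close (so a half turn about z gives the same grasp; the last joint's range is limited). The gripper opens to 85 mm and grips with 20 to 120 N. Pads are 22 mm wide; open, the fingers measure 114 mm over their backs; the gripper's body (76 mm by 85 mm) begins 54 mm behind the grasp point. The pads swing forward as they close: fully open they stand 13 mm farther back than shut.
Start: joints at [1.083, 0.333, 0.04, 1.465, -0.013, 1.343, -0.059], TCP at [246.377, -601.468, 248.308] pointing down, gripper open.
Joint ranges: [-2.58, 2.58], [-0.38, 2.09], [-1.3, 1.39], [0.25, 2.4], [-1.5, 4.64], [0.08, 2.09], [-2.65, 2.65]. Speed limits (rad/s): [2.22, 2.22, 2.79, 2.79, 3.14, 3.14, 3.14].

## Interface

Orientations are given as a unit quaternion [w, x, y, z].
In Python, from plant import robot, eyes, job_done gives the robot as it stands.
- The arm moves only by the shell command python3 -m creep 'ROWS'. ROWS is JSON, a list of rows, each a list of 3 entries, a list of its own where there are three numbers: the shift along the tool's x, y, z in mm, then the turn, a rotation vector about the tool's x, y, z in rad, then the closure in counts, from 0 (fully open) to 255 (shut). In form: [[[dx, dy, dz], [wx, wy, wz], claw], ...]. A call has 1 to 12 rows; each row is the pose to reach, as a shift and turn from the pose commanded when the call began, along the tool's axes at that moment; what a row does not reach only later rows make up. A row lasts 1/8 s, in which the tool goes at most 62.5 mm and 10.7 degrees, less where a joint would pass 70% of its speed; a pose out of reach is approached as far as the arm can. A call with a gripper value outside its range is refused whole. The fingers move at their own pace and stop on an object; the grip force is fixed at half the most. Time passes only in rows, so rows that repeat a pose let the fingers close. It gives the time, the measured TCP pose, the force, the opening and the grip force at its end, in the units of the state.
- robot.sense(): the state, without advancing time (a new reading comes with each control period).
- eyes.capture(name): name is "side" or "top" or "wrist"; returns a dict with "frame" (480x640x3 uint8, red, green, blue), "depth" (480x640 float32, mm along the optical axis (not along the pixel's ray), 0 where there is no reading), "vfov" (degrees; the focal length in pixels is half the picture's height over the tangent of half this angle, whatever the lens; pixels are square), "cx", "cy" (the principal point, pixels), "k1" (the pictures are not rectified: a ray, as slopes to the right and down, at radius r is drawn at 1 + k1 r^2 times it, then the intrinsics apply), "R" (3x3) and "t" (3): a world point X has camera coordinates R X + t. Camera axes: x right, y down, z forward; pixel columns grow to the right and rows downward; lengths in mm; the calibration is good to about 2 mm. A picture is of the moment at which its call begins.
- job_done(): hands the job in; it is judged then, once.
Trained networks look in the newest picture that a camera, given by its name, has taken for a name from the list of things; names that differ only in an ending like _2 or _b are one class to them, and where a whole thing is asked for, a point or a joint stands for the part that bears it (a point fixed in the world has none). Each returns a list of dicts, best first, with "confidence" (0 to 1); they miss things now and then, are a little off and sometimes report something else, mostly with a low value. They report only what shows in the picture. A call takes as long as a camera call. They do not tell look-alikes from the thing itself.
- eyes.spot_in(thing, camera): "location" ([x, y, z] in mm, in world coordinates, good to about 4 mm: the middle of the surface that is visible of it).
The state is a dict: "clock": time; "qpos": joint angles; "joint_velocities": joint speeds; "tau": joint torques, N m; "ee_pos": TCP position; "eef_rot": TCP orientation; "contact_force": force on the tool from outside, world axes, zero at the start; "ft_torque": the same for the moment, N m; "gripper_width": finger opening in mm; "grasp_force": force on a finger pad.
Only numpy, scipy, OpenCV 4.12 (cv2) and the standard library are available. Lean on these libraries where they do the work, as an engineer would, in place of code of your own. Each camera call takes 0.05 s, during which the arm holds its last target. There are 200 camera calls.

## Task

Two round clay tea caddies stand open on the potter's table, one slightly wider than the other, and their two flat lids with knobs lie in front of them. Put on each caddy the lid that fits it, so that the lid lies flat and fully home on the rim, and leave both caddies standing where they are.

Things in the scene. Friction and masses are not known exactly. Their poses are not given: they have to be found in the camera images.
- caddy_narrow: the narrower of two open, straight-sided, red-brown clay tea caddies (round tubs): outside diameter 62 mm, round mouth 50 mm across, walls 6 mm thick, 64 mm high, about 0.4 kg, loose, standing upright. Origin: centre of its underside; z up, so its rim is at z = 64 mm.
- caddy_wide: the wider of the two caddies, otherwise alike: outside diameter 74 mm, round mouth 62 mm across, walls 6 mm thick, 64 mm high, about 0.5 kg, loose, standing upright. Origin: centre of its underside; z up, so its rim is at z = 64 mm. It may stand to the left or the right of the narrow one.
- lid_narrow: smaller of two loose red-brown clay lids, 0.1 kg, lying on its plug; fits the narrow caddy. Plug 14 mm high (32 mm across at its foot, widening to 44 mm over the first 8 mm), flat disc 66 mm across at z = 14 to 20 mm, round knob 24 mm thick at z = 20 to 44 mm. Origin: centre of the plug's underside, z up. Seated: disc on the rim, plug in the mouth with 3 mm play, origin 50 mm above the caddy's.
- lid_wide: larger of the two clay lids, 0.12 kg; fits the wide caddy only. Plug 14 mm high (44 mm across at its foot, widening to 56 mm over the first 8 mm), flat disc 78 mm across at z = 14 to 20 mm, round knob 24 mm thick at z = 20 to 44 mm. Origin: centre of the plug's underside, z up. Seated: origin 50 mm above the caddy's. May lie left or right of the small lid.
There are look-alikes about, which are no part of the job. Leave any blue or purple look-alike of the lid_narrow alone.

How it is judged:
By the outcome, as a careful person would: the job done as asked, in the order asked, and still so for the second after the job is handed in, with the robot touching nothing.
It also fails if it takes over 61 s, if anything falls off the work surface, if the arm or the gripper's body presses on something with over 40 N, if the wrist force passes 120 N, or if a joint passes its speed limit or range.

## Working session

There is one attempt and no reset: what is moved stays moved. The work goes in short steps, Python scripts to look and compute and a shell command to move; the robot and the scene stay as the last step left them, time stands still between calls to the robot, and variables do not carry over. Pictures are saved under pics/ and viewed, at most 10 in all, crops included, and the job is handed in when it is done.

```bash
mkdir -p pics
cat > h.py <<'E'
from plant import robot, eyes, job_done
import numpy as np, cv2
def cap(n,save=None):
    c=eyes.capture(n)
    if save: cv2.imwrite('pics/'+save,c["frame"][:,:,::-1])
    return c
def cloud(c):
    h,w=c["depth"].shape; f=h/2/np.tan(np.radians(c["vfov"])/2)
    K=np.array([[f,0,c["cx"]],[0,f,c["cy"]],[0,0,1.]])
    v,u=np.mgrid[:h,:w]; p=np.stack([u,v],-1).reshape(-1,1,2).astype(float)
    n=cv2.undistortPoints(p,K,np.array([c["k1"],0,0,0.])).reshape(h,w,2)
    d=c["depth"][...,None]; X=np.concatenate([n*d,d],-1)
    return (X-c["t"])@np.asarray(c["R"])
def proj(c,X):
    h,w=c["depth"].shape; f=h/2/np.tan(np.radians(c["vfov"])/2)
    p=np.asarray(c["R"])@X+c["t"]; s=p[:2]/p[2]; s=s*(1+c["k1"]*(s@s)); return s*f+[c["cx"],c["cy"]]
E
python3 - <<'E'
from h import *
s=robot.sense(); print(s["clock"],np.round(s["ee_pos"],1),np.round(s["eef_rot"],3),s["gripper_width"])
for n in("top","side"):
    c=cap(n,n+"1.png"); print(n)
    for k in("caddy_narrow","caddy_wide","lid_narrow","lid_wide"):
        for d in eyes.spot_in(k,n): print(k,round(d["confidence"],2),np.round(d["location"]),np.round(proj(c,np.array(d["location"]))))
E
```

```text
0.0 [ 246.2 -601.1  247.4] [-0.001  0.981  0.193 -0.   ] 85.18856015762952
top
caddy_narrow 0.82 [587. -56.  32.] [295. 188.]
lid_narrow 0.88 [ 361. -225.   19.] [385. 305.]
lid_narrow 0.78 [ 471. -207.   18.] [374. 248.]
lid_narrow 0.73 [ 616. -153.   22.] [345. 175.]
lid_wide 0.77 [444. -32.  19.] [283. 264.]
side
caddy_narrow 0.6 [583. -36.  44.] [264. 240.]
caddy_wide 0.88 [ 584. -245.   44.] [294. 174.]
lid_narrow 0.91 [ 463. -202.   21.] [356. 203.]
lid_narrow 0.64 [ 612. -153.   20.] [268. 211.]
lid_narrow 0.62 [ 362. -218.   18.] [414. 204.]
lid_wide 0.56 [442. -22.  23.] [353. 267.]
```

View pics/top1.png

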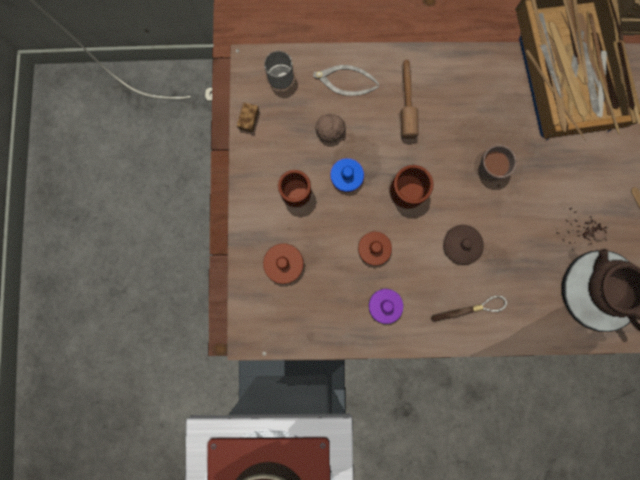

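View pics/side1.png

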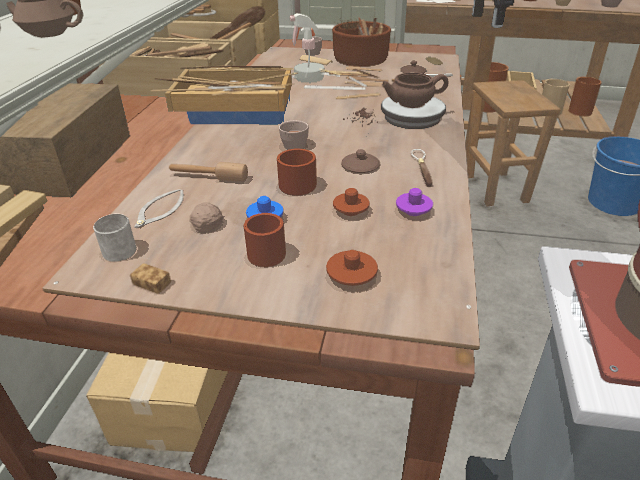

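Top view: narrow caddy at (295,188), wide caddy at (412,187), red wide lid at (283,264). Lid_narrow candidates are red-brown (376,249), blue (347,176), purple (386,307) and dark brown (463,245). Only (376,249) is the same red-brown as the caddies. I'll confirm that in a crop and measure.

Run:
```python
from h import *
from scipy.optimize import least_squares
def fit(P):
    P=P[:,:2]; r=least_squares(lambda q:np.hypot(*(P-q[:2]).T)-q[2],[*P.mean(0),30],loss='soft_l1'); return np.round(r.x,1)
cs=[]
for n in("top","side"):
    c=cap(n); W=cloud(c); cs.append(c)
    print(n,"tcp px",proj(c,np.array(robot.sense()["ee_pos"])))
    for k,x,y in(("cn",587,-50),("cw",584,-250),("ln",467,-205),("lw",443,-27),("dark",475,-365),("blue",614,-153)):
        near=np.hypot(W[...,0]-x,W[...,1]-y)<52
        P=W[near&(c["depth"]>0)]
        if k[0]=='c':
            Q=P[(P[:,2]>57)&(P[:,2]<72)]; print(k,"rim",len(Q),fit(Q),np.round(np.median(Q[:,2]),1),np.round((Q.min(0)+Q.max(0))/2,1),np.round(np.ptp(Q,axis=0)))
        else:
            Q=P[(P[:,2]>36)&(P[:,2]<52)]; D=P[(P[:,2]>14)&(P[:,2]<26)]
            print(k,"knob",len(Q),np.round((Q.min(0)+Q.max(0))/2,1),np.round(np.ptp(Q,axis=0)),"disc",np.round((D.min(0)+D.max(0))/2,1),np.round(np.ptp(D,axis=0)))
f=cs[0]["frame"][140:330,255:495]
cv2.imwrite("pics/crop.png",cv2.resize(f,None,fx=3,fy=3)[:,:,::-1])
```

```text
top tcp px [675.18574336 388.75697464]
cn rim 329 [585.  -55.8  27.8] 62.6 [585.3 -56.1  62.2] [61. 59. 10.]
cw rim 255 [ 585.9 -276.8   33.6] 62.6 [ 585.9 -268.9   61.8] [73. 55.  9.]
ln knob 127 [ 471.4 -208.1   41.1] [23. 23.  9.] disc [ 470.7 -207.8   18.8] [64. 64.  9.]
lw knob 120 [444.3 -31.3  41.4] [21. 22. 10.] disc [443.8 -30.4  19.2] [75. 75.  9.]Traceback (most recent call last):
  File "<stdin>", line 16, in <module>
    return umr_minimum(a, axis, None, out, keepdims, initial, where)
ValueError: zero-size array to reduction operation minimum which has no identity
```

Run:
```python
from h import *
from scipy.optimize import least_squares
def fit(P):
    P=P[:,:2]; r=least_squares(lambda q:np.hypot(*(P-q[:2]).T)-q[2],[*P.mean(0),30],loss='soft_l1'); return np.round(r.x,1)
for n in("top","side"):
    c=cap(n); W=cloud(c)
    for k,x,y in(("cn",585,-55),("cw",586,-276),("ln",471,-208),("lw",444,-30)):
        P=W[(np.hypot(W[...,0]-x,W[...,1]-y)<48)&(c["depth"]>0)]
        Q=P[(P[:,2]>57)&(P[:,2]<72)] if k[0]=='c' else P[(P[:,2]>14)&(P[:,2]<26)]
        print(n,k,len(Q),fit(Q),np.round((Q.min(0)+Q.max(0))/2,1),np.round(np.ptp(Q,axis=0)))
    if n=="top": cv2.imwrite("pics/crop.png",cv2.resize(c["frame"][140:330,255:495],None,fx=3,fy=3)[:,:,::-1])
```

```text
top cn 328 [584.9 -55.8  27.8] [585.1 -56.   62.2] [61. 60. 10.]
top cw 406 [ 586.  -277.3   34. ] [ 586.5 -278.2   61.6] [73. 73.  9.]
top ln 770 [ 471.7 -208.4   24.8] [ 470.7 -207.8   19.5] [64. 64. 10.]
top lw 1147 [444.3 -30.3  28.7] [443.8 -30.4  20.1] [75. 75. 12.]
side cn 474 [586.5 -51.9  27.8] [586.7 -52.8  61.5] [61. 62.  9.]
side cw 354 [ 587.5 -273.6   33.8] [ 588.  -273.9   61.6] [74. 74.  9.]
side ln 522 [ 472.6 -205.8   25.5] [ 472.8 -203.9   20. ] [65. 64. 12.]
side lw 1192 [445.8 -29.1  29.8] [445.3 -28.   19.9] [76. 77. 12.]
```

View pics/crop.png

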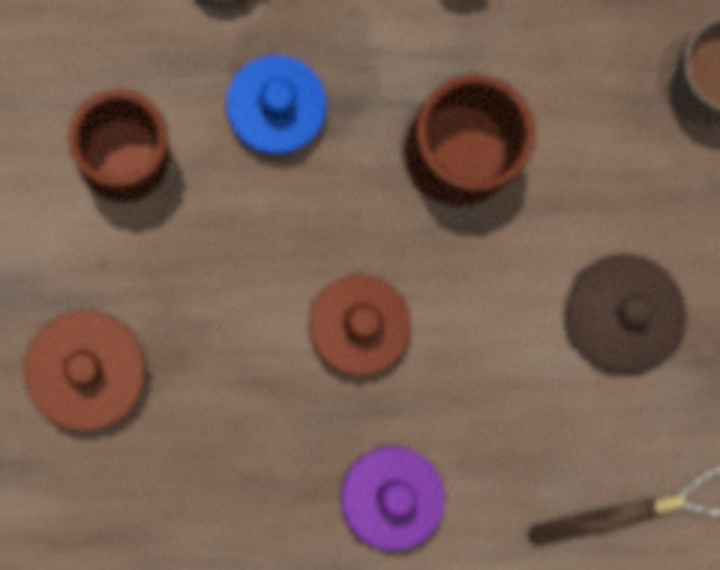

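Confirmed: the red-brown lid at crop (360,325), disc about 65 mm, is lid_narrow. The red-brown lid at crop (85,370), disc about 77 mm, is lid_wide. The blue, purple and dark ones stay put. Moving above lid_narrow.

```bash
python3 -m creep '[[[358,-280,50],[0,0,0],0],[[358,-280,50],[0,0,0],0],[[358,-280,50],[0,0,0],0],[[358,-280,50],[0,0,0],0],[[358,-280,50],[0,0,0],0],[[358,-280,50],[0,0,0],0],[[358,-280,50],[0,0,0],0],[[358,-280,50],[0,0,0],0],[[358,-280,50],[0,0,0],0],[[358,-280,50],[0,0,0],0],[[358,-280,50],[0,0,0],0]]'
cat > m.py <<'E'
from h import *
import sys
s=robot.sense(); print(s["clock"],np.round(s["ee_pos"],1),np.round(s["eef_rot"],3),np.round(s["contact_force"],1))
x,y,lo,hi=map(float,sys.argv[1:5])
c=cap("wrist",sys.argv[5] if len(sys.argv)>5 else None); W=cloud(c)
P=W[(np.hypot(W[...,0]-x,W[...,1]-y)<48)&(c["depth"]>0)]; Q=P[(P[:,2]>lo)&(P[:,2]<hi)]
if len(Q): print(len(Q),"mid",np.round((Q.min(0)+Q.max(0))/2,1),"ext",np.round(np.ptp(Q,axis=0)),"mean",np.round(Q.mean(0),1),"minarea",[np.round(v,1) for v in cv2.minEnclosingCircle(Q[:,:2].astype(np.float32))])
E
python3 m.py 471 -207 14 26 w1.png; python3 m.py 471 -207 34 55
```

```text
clock: 2.02
ee_pos: [470.9, -208.2, 198.4]
eef_rot: [0.0, 0.981, 0.192, -0.0]
contact_force: [0.1, 0.5, 0.0]
gripper_width: 85.5
grasp_force: 0.0
2.025 [ 470.9 -208.2  198.4] [ 0.     0.981  0.192 -0.   ] [0.1 0.5 0. ]
4089 mid [ 472.1 -209.3   18.9] ext [65. 65.  7.] mean [ 473.7 -208.7   19.7] minarea [array([ 471.9, -209.5]), np.float64(32.9)]
2.075 [ 471.  -208.   198.4] [ 0.     0.981  0.192 -0.   ] [-0.6 -1.1  0.2]
757 mid [ 471.9 -209.5   39.9] ext [23. 23. 12.] mean [ 472.9 -209.    42.4] minarea [array([ 471.7, -209.7]), np.float64(12.0)]
```

View pics/w1.png

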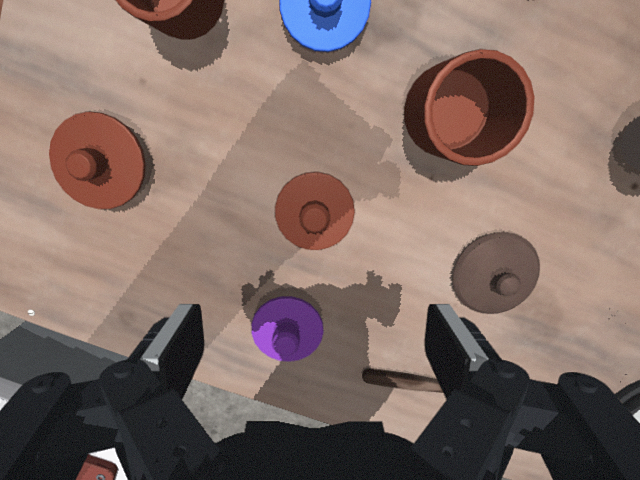

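The wrist view shows the red lid_narrow centred at (314,215), with the fingers at left and right. The purple lid at (287,328) is clear of them. Descending and gripping the knob.

```bash
python3 -m creep '[[[0,2,60],[0,0,0],0],[[0,2,120],[0,0,0],0],[[0,2,150],[0,0,0],0],[[0,2,158],[0,0,0],0],[[0,2,158],[0,0,0],0],[[0,2,158],[0,0,0],255],[[0,2,158],[0,0,0],255],[[0,2,158],[0,0,0],255],[[0,2,158],[0,0,0],255],[[0,2,158],[0,0,0],255],[[0,2,158],[0,0,0],255],[[0,2,158],[0,0,0],255]]'; python3 -m creep '[[[0,0,0],[0,0,0],255],[[0,0,-15],[0,0,0],255],[[0,0,-60],[0,0,0],255],[[0,0,-120],[0,0,0],255],[[0,0,-120],[0,0,0],255]]'
```

```text
clock: 3.62
ee_pos: [472.6, -208.6, 41.0]
eef_rot: [0.0, 0.981, 0.193, 0.0]
contact_force: [-1.5, 1.7, 6.6]
gripper_width: 21.5
grasp_force: 58.5
clock: 4.25
ee_pos: [475.1, -209.5, 166.1]
eef_rot: [0.003, 0.981, 0.193, 0.004]
contact_force: [-0.2, -0.2, -1.4]
gripper_width: 21.5
grasp_force: 59.1
```

```bash
python3 -m creep '[[[163,-97,0],[0,0,0],255],[[163,-97,0],[0,0,0],255],[[163,-97,0],[0,0,0],255],[[163,-97,0],[0,0,0],255],[[163,-97,0],[0,0,0],255],[[163,-97,0],[0,0,0],255]]'
python3 m.py 586 -56 55 72 w2.png;  python3 m.py 586 -56 132 150
```

```text
clock: 5.0
ee_pos: [585.6, -58.6, 160.1]
eef_rot: [0.0, 0.981, 0.192, -0.0]
contact_force: [0.5, 0.6, -0.7]
gripper_width: 21.9
grasp_force: 59.1
5.0 [585.6 -58.6 160.1] [ 0.     0.981  0.192 -0.   ] [ 0.5  0.6 -0.7]
1557 mid [594.3 -55.4  60.4] ext [45. 58. 11.] mean [603.5 -49.2  62.8] minarea [array([587.6, -56.4]), np.float64(30.6)]
5.05 [585.7 -58.6 160.3] [ 0.     0.981  0.192 -0.   ] [ 0.2  0.1 -1.1]
9376 mid [585.4 -60.1 141.9] ext [65. 65. 16.] mean [596.4 -55.6 139.3] minarea [array([585.1, -60.4]), np.float64(33.2)]
```

View pics/w2.png

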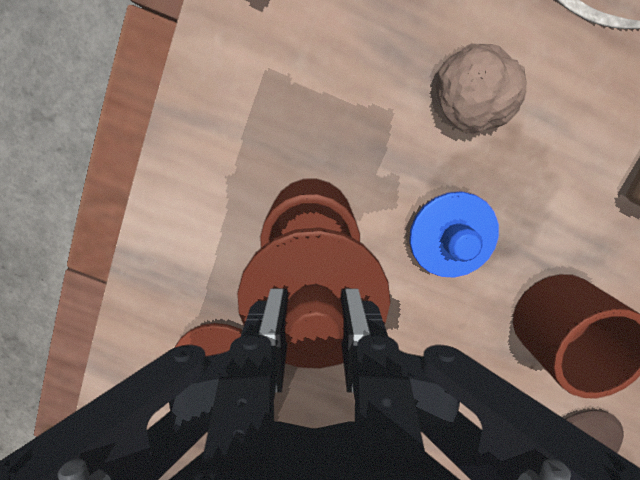

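Lid disc at (313,300) is held level, with the caddy rim behind it at (310,220). The lid needs about (2,3) mm more. Lowering gently.

```bash
python3 -m creep '[[[3,-2,0],[0,0,0],255],[[3,-2,30],[0,0,0],255],[[3,-2,50],[0,0,0],255],[[3,-2,56],[0,0,0],255],[[3,-2,60],[0,0,0],255],[[3,-2,63],[0,0,0],255],[[3,-2,66],[0,0,0],255],[[3,-2,67],[0,0,0],255],[[3,-2,67],[0,0,0],255]]'
python3 m.py 586 -56 78 92
```

```text
clock: 6.22
ee_pos: [588.4, -54.1, 93.4]
eef_rot: [0.0, 0.981, 0.193, 0.0]
contact_force: [-1.1, -1.7, -1.8]
gripper_width: 21.7
grasp_force: 59.0
6.225 [588.4 -54.1  93.4] [0.    0.981 0.193 0.   ] [-1.1 -1.7 -1.8]
1739 mid [589.1 -53.4  85. ] ext [32. 45. 14.] mean [596.4 -52.4  86.5] minarea [array([594.1, -53.4]), np.float64(24.3)]
```

```bash
python3 -m creep '[[[0,0,1],[0,0,0],255],[[0,0,2],[0,0,0],255],[[0,0,2.5],[0,0,0],255],[[0,0,2.5],[0,0,0],255]]'; python3 -m creep '[[[0,0,0],[0,0,0],100],[[0,0,0],[0,0,0],0],[[0,0,0],[0,0,0],0],[[0,0,0],[0,0,0],0],[[0,0,0],[0,0,0],0],[[0,0,-40],[0,0,0],0],[[0,0,-100],[0,0,0],0],[[0,0,-110],[0,0,0],0],[[0,0,-110],[0,0,0],0]]'
python3 m.py 586 -56 60 78; python3 m.py 586 -56 60 78; python3 m.py 586 -56 84 105 w3.png
```

```text
clock: 6.78
ee_pos: [588.5, -54.1, 91.2]
eef_rot: [0.0, 0.981, 0.193, 0.0]
contact_force: [-2.0, -1.1, 3.7]
gripper_width: 21.7
grasp_force: 59.5
clock: 7.9
ee_pos: [588.7, -54.0, 201.4]
eef_rot: [0.0, 0.981, 0.193, 0.001]
contact_force: [-0.1, 0.3, -0.8]
gripper_width: 85.2
grasp_force: 0.0
7.9 [588.7 -54.  201.4] [0.    0.981 0.193 0.001] [-0.1  0.3 -0.8]
5441 mid [587.5 -55.7  71.5] ext [65. 65. 13.] mean [589.8 -54.7  69.7] minarea [array([587.3, -55.7]), np.float64(33.0)]
7.95 [588.  -54.1 200. ] [-0.     0.981  0.193 -0.   ] [1.  0.9 0. ]
5516 mid [587.5 -55.6  71.4] ext [65. 65. 13.] mean [589.8 -54.7  69.7] minarea [array([587.3, -55.6]), np.float64(33.0)]
8.0 [587.6 -54.1 199.3] [-0.     0.981  0.193 -0.001] [-0.7 -0.  -0.8]
1064 mid [587.4 -55.8  89.7] ext [23. 23. 11.] mean [588.9 -55.1  92.4] minarea [array([587.5, -55.8]), np.float64(11.9)]
```

View pics/w3.png

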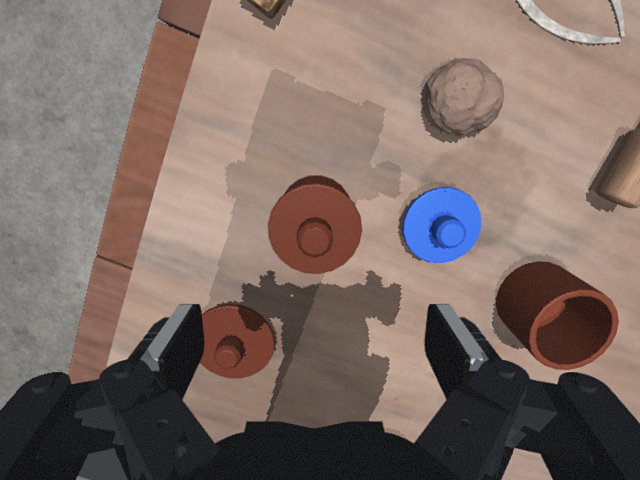

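lid_narrow is seated at (315,225): its disc top is at 70 mm and it lies flat, as it should. Next, lid_wide.

```bash
python3 -m creep '[[[-124,-75,0],[0,0,0],0],[[-124,-75,0],[0,0,0],0],[[-124,-75,0],[0,0,0],0],[[-124,-75,0],[0,0,0],0],[[-124,-75,0],[0,0,0],0],[[-124,-75,0],[0,0,0],0]]'
python3 m.py 444 -31 14 26; python3 m.py 444 -31 34 55
```

```text
clock: 8.8
ee_pos: [445.9, -31.6, 200.4]
eef_rot: [-0.0, 0.981, 0.193, -0.0]
contact_force: [-0.0, -0.6, -0.4]
gripper_width: 85.6
grasp_force: 0.0
8.8 [445.9 -31.6 200.4] [-0.     0.981  0.193 -0.   ] [-0.  -0.6 -0.4]
5962 mid [444.6 -32.1  18.7] ext [77. 77.  7.] mean [446.6 -31.3  19.7] minarea [array([444.7, -32.3]), np.float64(39.0)]
8.85 [445.8 -31.6 200.5] [-0.     0.981  0.193 -0.   ] [-0.1 -0.4  0.1]
737 mid [444.6 -32.2  40. ] ext [24. 24. 11.] mean [445.8 -31.7  42.5] minarea [array([444.7, -32.2]), np.float64(11.9)]
```

```bash
python3 -m creep '[[[-1,0,60],[0,0,0],0],[[-1,0,120],[0,0,0],0],[[-1,0,150],[0,0,0],0],[[-1,0,159],[0,0,0],0],[[-1,0,159],[0,0,0],0],[[-1,0,159],[0,0,0],255],[[-1,0,159],[0,0,0],255],[[-1,0,159],[0,0,0],255],[[-1,0,159],[0,0,0],255],[[-1,0,159],[0,0,0],255],[[-1,0,159],[0,0,0],255],[[-1,0,159],[0,0,0],255]]'; python3 -m creep '[[[0,0,0],[0,0,0],255],[[0,0,-15],[0,0,0],255],[[0,0,-60],[0,0,0],255],[[0,0,-120],[0,0,0],255],[[0,0,-120],[0,0,0],255],[[0,0,-120],[0,0,0],255]]'
```

```text
clock: 10.4
ee_pos: [444.6, -32.0, 42.6]
eef_rot: [0.0, 0.981, 0.193, 0.0]
contact_force: [-2.0, -0.2, 8.1]
gripper_width: 21.4
grasp_force: 58.5
clock: 11.15
ee_pos: [444.0, -32.0, 161.9]
eef_rot: [0.0, 0.981, 0.193, 0.0]
contact_force: [0.6, 0.9, -2.2]
gripper_width: 21.3
grasp_force: 59.2
```

```bash
python3 -m creep '[[[38,282,0],[0,0,0],255],[[38,282,0],[0,0,0],255],[[38,282,0],[0,0,0],255],[[38,282,0],[0,0,0],255],[[38,282,0],[0,0,0],255],[[38,282,0],[0,0,0],255],[[38,282,0],[0,0,0],255],[[38,282,0],[0,0,0],255]]'
python3 m.py 586 -278 55 72 w4.png;  python3 m.py 586 -278 132 150
```

```text
clock: 12.15
ee_pos: [586.0, -277.0, 161.3]
eef_rot: [-0.001, 0.981, 0.194, -0.0]
contact_force: [0.1, 0.0, -1.6]
gripper_width: 21.2
grasp_force: 59.4
12.15 [ 586.  -277.   161.3] [-0.001  0.981  0.194 -0.   ] [ 0.1  0.  -1.6]
1495 mid [ 603.3 -275.7   60.4] ext [40. 67. 11.] mean [ 612.2 -269.7   62.9] minarea [array([ 596.1, -275.9]), np.float64(35.4)]
12.2 [ 586.1 -277.2  161.7] [-0.     0.981  0.194 -0.   ] [ 0.2 -0.1 -1.2]
14781 mid [ 586.6 -278.6  141.6] ext [77. 77. 17.] mean [ 597.3 -274.1  138.8] minarea [array([ 586.6, -278.6]), np.float64(39.0)]
```

View pics/w4.png

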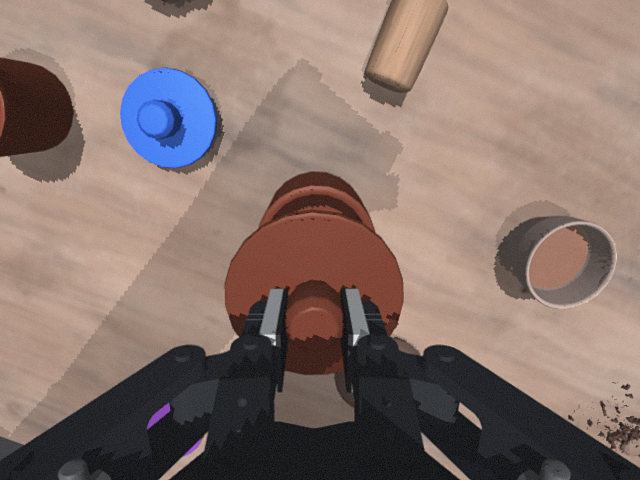

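The lid at (314,290) lies over the rim arc at (317,200), and the measured offset is under 1 mm. Lowering.

```bash
python3 -m creep '[[[0,0,30],[0,0,0],255],[[0,0,50],[0,0,0],255],[[0,0,56],[0,0,0],255],[[0,0,60],[0,0,0],255],[[0,0,63],[0,0,0],255],[[0,0,66],[0,0,0],255],[[0,0,67],[0,0,0],255],[[0,0,67],[0,0,0],255]]'
```

```text
clock: 13.25
ee_pos: [586.4, -278.5, 94.9]
eef_rot: [0.0, 0.981, 0.193, 0.0]
contact_force: [0.2, 0.2, -1.7]
gripper_width: 21.8
grasp_force: 59.4
```

```bash
python3 -m creep '[[[0,0,1.5],[0,0,0],255],[[0,0,2.5],[0,0,0],255],[[0,0,3],[0,0,0],255],[[0,0,3],[0,0,0],255]]'; python3 -m creep '[[[0,0,0],[0,0,0],100],[[0,0,0],[0,0,0],0],[[0,0,0],[0,0,0],0],[[0,0,0],[0,0,0],0],[[0,0,0],[0,0,0],0],[[0,0,-40],[0,0,0],0],[[0,0,-100],[0,0,0],0],[[0,0,-110],[0,0,0],0],[[0,0,-110],[0,0,0],0]]'
python3 m.py 586 -278 60 78; python3 m.py 586 -278 84 105
python3 - <<'E'
from h import *
c=cap("side","side2.png"); W=cloud(c)
for k,x,y in(("n",586,-54),("w",587,-276)):
    P=W[(np.hypot(W[...,0]-x,W[...,1]-y)<42)&(c["depth"]>0)]; D=P[(P[:,2]>67)&(P[:,2]<76)]
    A=np.c_[D[:,:2]-[x,y],np.ones(len(D))]; print(k,np.round(np.linalg.lstsq(A,D[:,2],rcond=None)[0],3))
E
```

```text
clock: 13.75
ee_pos: [586.4, -278.6, 92.7]
eef_rot: [0.0, 0.981, 0.193, 0.0]
contact_force: [-2.5, 0.7, 5.5]
gripper_width: 21.7
grasp_force: 60.1
clock: 14.88
ee_pos: [586.6, -278.7, 202.4]
eef_rot: [0.0, 0.981, 0.193, 0.001]
contact_force: [-0.1, 1.1, -1.0]
gripper_width: 85.3
grasp_force: 0.0
14.875 [ 586.6 -278.7  202.4] [0.    0.981 0.193 0.001] [-0.1  1.1 -1. ]
8053 mid [ 586.9 -279.5   71.8] ext [77. 77. 12.] mean [ 589.2 -278.7   69.7] minarea [array([ 586.9, -279.7]), np.float64(38.9)]
14.925 [ 585.9 -278.4  200.9] [-0.     0.981  0.193 -0.   ] [0.  0.4 0.1]
1050 mid [ 587.  -279.8   89.9] ext [24. 24. 12.] mean [ 588.3 -279.1   92.4] minarea [array([ 587. , -279.7]), np.float64(11.9)]
n [4.0000e-03 0.0000e+00 6.9692e+01]
w [ 4.0000e-03 -2.0000e-03  6.9777e+01]
```

View pics/side2.png

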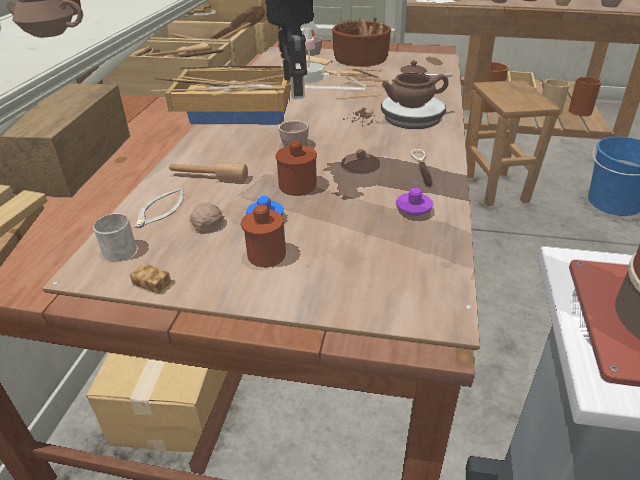

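Both lids lie flat on the caddies at (265,220) and (297,160), with disc tops at about 70 mm and no tilt. The look-alikes are untouched and the gripper is clear.

```bash
python3 -c "from plant import job_done; print(job_done())"
```

```text
the job is handed in; nothing more can be done
None
```

Both caddies now wear their matching lids, flat and fully home on the rim; I handed the job in at about 15 s of the 61 s allowed, with the look-alikes untouched (no verdict came back).

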